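# Put the vee block away in the latched bench chest

### The job

The vee block (the steel block with a V groove) has been left out on the bench: put it away in the green chest. Push the sprung hook down through the slot in the chest's top so that the door springs ajar, slide the door fully open, set the vee block down on the chest floor with its groove up, without dropping it, and slide the door shut until the hook catches and holds it. Leave the other things on the bench where they are.

Things in the scene. Friction and masses are not known exactly. Their poses are not given: they have to be found in the camera images.
- chest: Green steel chest fixed to the bench, 190 (x) x 420 (y) x 96 mm high, walls 5 mm. Origin: centre of its underside, z up. From -y to +y its top is: a fixed roof (y -210 to -35), the opening under the door (y -35 to 135), and a fixed end strip 4 mm thick (y 135 to 210) with the slot. Low guide rails on the long edges rise to z 102. Slot, hook and handle lie on its x = 0 line.
- slot (a point): Centre of the slot in the end strip, at the strip's top face (chest point 0, 172, 96 mm). The slot is 64 mm along the chest's x and 30 mm along its y, cut through the 4 mm strip; closed fingers fit in with their closing line along the chest's x.
- hook_pad (a point): Centre of the top face of the sprung hook's steel pad, 54 (chest x) x 26 (chest y) mm, seen in the slot, 6 mm below the strip's top when up. The pad moves straight down with joint hook.
- hook (a joint): How far the hook is pressed down, m: 0 up (sprung, 4.4 N to start), 0.018 its stop (8 N). From about 0.010 the door is free; let go, the hook springs up again. It has a ramp: a closing door pushes it down and it snaps up behind the door's lip.
- door (a joint): How far the flat metal sliding door is open, m, towards the chest's -y: about 0 to 0.003 shut and held by the hook, 0.165 fully open, -0.003 the inner stop. With the hook down, a sprung ejector pushes it about 28 mm open; then it stays where it is left (friction 1.2 N). Shutting it takes about 15 N over the last 25 mm.
- handle (a point): Centre of the top face of the door's dark upright rib handle: 70 mm along the chest's x, 12 mm thick along its y, 32 mm tall (door plate top at z 100, rib top at z 132 mm). Moves with the door; when shut it is at chest point (0, 50, 132) mm. Pinch it from above or push it with closed fingers from either side.
- bay (a point): Centre of the floor of the opening (chest point 0, 50, 30 mm), where the vee block shall stand, anywhere on this floor of 180 (x) x 170 (y) mm, walled all round except under the strip. With the door open, the ejector pin (10 mm thick, at chest x 70, z 88) sticks 28 mm and the hook's ramp (x -20 to 20, z 70 to 86) 14 mm into the opening from the strip's side.
- vee_block: Steel vee block, 60 (x) x 40 (y) x 40 (z) mm, 0.35 to 0.7 kg, a 24 mm wide, 12 mm deep 90 degree V groove along its x in the top. Origin: centre of its underside, z up. Grip it across its 40 mm width (y); loose on the bench in front of the chest.
- plain_block: Bystander: plain steel block 60 x 40 x 40 mm with no groove, loose. Origin: centre of its underside.
- round_bar: Bystander: upright stub of round steel bar, 42 mm across, 45 mm tall, loose. Origin: centre of its underside.
- tin: Bystander: open metal tin, 72 mm across, 80 mm tall, loose. Origin: centre of its underside.
Mind the look-alikes: they are no part of the job. Leave any black or yellow look-alike of the vee_block alone.

How it is judged:
On the way, in this order (a step that is already met when the one before it is completed fails the run):
1. the hook has been pressed down and the door has sprung ajar (value of joint door above 0.015 m), for 0.1 s.
2. the door is slid open (value of joint door above 0.145 m), for 0.1 s.
3. the vee block stands on the chest floor, groove up, let go (x of vee_block in the frame of chest between -0.08 and 0.08 m and y of vee_block in the frame of chest between -0.03 and 0.13 m and z of vee_block in the frame of chest between 0.024 and 0.036 m and angle between vee_block's own z axis and vertical below 0.15 rad and contact force between vee_block and the fingers below 0.1 N and linear speed of vee_block below 0.03 m/s and value of joint door above 0.1 m), for 0.2 s.
At the end, for the whole second after the job is handed in: The vee block stands at rest on the floor of the chest's opening, groove up (within 0.15 rad), released, and the door is shut (joint within 8 mm) and held by the hook, which has sprung up again (within 4 mm) (x of vee_block in the frame of chest between -0.08 and 0.08 m and y of vee_block in the frame of chest between -0.03 and 0.13 m and z of vee_block in the frame of chest between 0.024 and 0.036 m and angle between vee_block's own z axis and vertical below 0.15 rad and contact force between vee_block and the fingers below 0.1 N and linear speed of vee_block below 0.03 m/s and value of joint door below 0.008 m and value of joint hook below 0.004 m); the robot touches nothing.
It fails at once if the plain block is shifted more than 30 mm (distance of plain_block from where it was at the start of the episode above 0.03 m).
It fails at once if the round bar is shifted more than 30 mm (distance of round_bar from where it was at the start of the episode above 0.03 m).
It fails at once if the tin is shifted more than 30 mm (distance of tin from where it was at the start of the episode above 0.03 m).
It fails at once if the vee block is dropped (falls free by more than about 10 mm) (contact force between vee_block and the fingers below 0.1 N and linear speed of vee_block above 0.45 m/s).
It also fails if it takes over 67 s, if anything falls off the work surface, if the arm or the gripper's body presses on something with over 40 N, if the wrist force passes 120 N, or if a joint passes its speed limit or range.

### The arm

A 6-joint arm with a two-finger parallel gripper is mounted at the origin on the work surface. World frame = base frame: x ahead of the robot, y to its left, z up, the work surface at z = 0. Lengths are in m, angles in rad, forces in N, time in s.
With the tool pointing down it reaches from about 0.35 to 0.775 m from the base axis. Payload 7.3 kg.
Tool frame: the origin (TCP) lies on the mounting face of the last link; the fingertips stand 178 mm ahead of it and the grasp point (between the pads) lies 159 mm ahead of it (robot.grip_depth is the distance from the TCP to the grasp point, in m); z points along the fingers, y is the line along which they close (so a half turn about z gives the same grasp; the last joint's range is limited). The gripper opens to 92 mm and grips with 3 to 60 N. Pads are 19 mm wide; open, the fingers measure 130 mm over their backs; the gripper's body (75 mm by 190 mm) begins 47 mm behind the grasp point.
Start: joints at [-1.267, 0.342, 1.524, -0, 1.275, -0.146], TCP at [0.228, -0.473, 0.405] pointing down, gripper open.
Joint ranges: [-2.53, 2.53], [-0.77, 2.02], [0.04, 2.7], [-1, 4.14], [0.28, 2.66], [-3.11, 3.11]. Speed limits (rad/s): [2.57, 2.57, 3.14, 3.14, 3.14, 3.14].

### API

Orientations are given as [roll, pitch, yaw] about the fixed x, y, z axes, in that order (R = Rz(yaw) Ry(pitch) Rx(roll)).
In Python, from cell import observe, cams, robot, models gives the robot as it stands.
- The arm moves only by the shell command python3 -m jog 'ROWS' [FORCE]. ROWS is JSON, a list of rows, each a list of 3 entries, a list of its own where there are three numbers: the shift along the tool's x, y, z each as a share of 0.4 m, from -1 to 1, then the turn about the tool's z as a share of pi rad, from -1 to 1, then the closure, from 0 (fully open) to 1 (shut). In form: [[[x, y, z], turn, jaw], ...]. A call has 1 to 12 rows; each row is the pose to reach, as a shift and turn from the pose commanded when the call began, along the tool's axes at that moment, turning the shorter way round; what a row does not reach only later rows make up. A row lasts 1/8 s, in which the tool goes at most 62.5 mm and 10.7 degrees, less where a joint would pass 70% of its speed; a pose out of reach is approached as far as the arm can. A call with a number of a shift or a turn outside -1 to 1 is refused whole. A call with a gripper value outside its range is refused whole. The fingers move at their own pace and stop on an object; FORCE is the grip in N (left out, the last holds). Time passes only in rows, so rows that repeat a pose let the fingers close. It gives the time, the measured TCP pose, the force, the opening and the grip force at its end, in the units of the state.
- observe(): the state, without advancing time (a new reading comes with each control period).
- cams.read_camera(name): name is "scene" or "top" or "wrist"; returns the picture (420x560x3 uint8, red, green, blue); there is no depth.
- cams.camera_model(name): a dict with "camera_matrix" (3x3 intrinsics, pixels), "k1" (the pictures are not rectified: a ray, as slopes to the right and down, at radius r is drawn at 1 + k1 r^2 times it, then the intrinsics apply), "pose" (4x4, takes a point from camera to world coordinates). Camera axes: x right, y down, z forward; pixel columns grow to the right and rows downward; lengths in m; the calibration is good to about 2 mm. A picture is of the moment at which its call begins: read the wrist's pose just before it. camera_model takes no time and is no camera call; for the wrist camera it gives the pose at the moment of the call.
- robot.hand_in(): hands the job in; it is judged then, once.
Trained networks look in the newest picture that a camera, given by its name, has taken for a name from the list of things; names that differ only in an ending like _2 or _b are one class to them, and where a whole thing is asked for, a point or a joint stands for the part that bears it (a point fixed in the world has none). Each returns a list of dicts, best first, with "confidence" (0 to 1); they miss things now and then, are a little off and sometimes report something else, mostly with a low value. They report only what shows in the picture. A call takes as long as a camera call. They do not tell look-alikes from the thing itself.
- models.find_in(target, camera): "position" ([x, y, z] in m, in world coordinates, good to about 4 mm: the middle of the surface that is visible of it).
- models.pinpoint(target, camera): "position" ([x, y, z] in m, in world coordinates, good to about 4 mm: a listed point, or the origin of a listed thing).
The state is a dict: "time": time; "qpos": joint angles; "qvel": joint speeds; "joint_efforts": joint torques, N m; "tool_pos": TCP position; "tool_rot": TCP orientation; "contact_force": force on the tool from outside, world axes, zero at the start; "torque": the same for the moment, N m; "opening": finger opening in m; "grip_force": force on a finger pad.
Only numpy, scipy, OpenCV 4.12 (cv2) and the standard library are available. Lean on these libraries where they do the work, as an engineer would, in place of code of your own. Each camera call takes 0.05 s, during which the arm holds its last target. There are 200 camera calls.

## Working session

There is one attempt and no reset: what is moved stays moved. The work goes in short steps, Python scripts to look and compute and a shell command to move; the robot and the scene stay as the last step left them, time stands still between calls to the robot, and variables do not carry over. Pictures are saved under pics/ and viewed, at most 10 in all, crops included, and the job is handed in when it is done.

```bash
mkdir -p pics; ls; python3 - <<'E'
from cell import observe,cams,robot,models
import cv2
for c in("top","scene"):
    im=cams.read_camera(c); cv2.imwrite(f"pics/{c}0.png",im[:,:,::-1])
    for t in "chest slot hook_pad handle bay vee_block plain_block round_bar tin".split():
        for d in models.pinpoint(t,c)[:4]: print(c,t,[round(v,3) for v in d["position"]],round(d["confidence"],2))
o=observe(); print(o["time"],o["tool_pos"],o["tool_rot"],o["contact_force"])
E
```

```text
pics
top chest [0.607, 0.003, -0.001] 0.81
top slot [0.602, 0.175, 0.093] 0.82
top hook_pad [0.604, 0.175, 0.091] 0.6
top handle [0.608, 0.004, 0.002] 0.74
top handle [0.611, 0.053, 0.133] 0.62
top handle [0.443, 0.244, -0.0] 0.2
top vee_block [0.441, 0.242, -0.004] 0.8
top vee_block [0.367, 0.325, -0.001] 0.69
top vee_block [0.345, 0.205, 0.002] 0.65
top plain_block [0.434, -0.274, -0.003] 0.87
top round_bar [0.608, 0.054, 0.132] 0.73
top tin [0.55, -0.458, 0.0] 0.64
scene chest [0.613, 0.004, 0.001] 0.65
scene slot [0.603, 0.181, 0.095] 0.63
scene hook_pad [0.606, 0.174, 0.089] 0.74
scene handle [0.607, 0.05, 0.135] 0.93
scene vee_block [0.362, 0.327, -0.003] 0.96
scene vee_block [0.346, 0.205, -0.002] 0.95
scene vee_block [0.443, 0.24, -0.002] 0.63
scene plain_block [0.437, -0.271, 0.003] 0.79
scene round_bar [0.425, -0.018, -0.001] 0.69
scene tin [0.548, -0.455, -0.003] 0.89
1.0 [ 0.22827245 -0.47277786  0.40475537] [3.14146821e+00 7.65791659e-07 4.49788955e-01] [ 0.31412223 -0.24977421 -0.29110145]
```

View pics/top0.png

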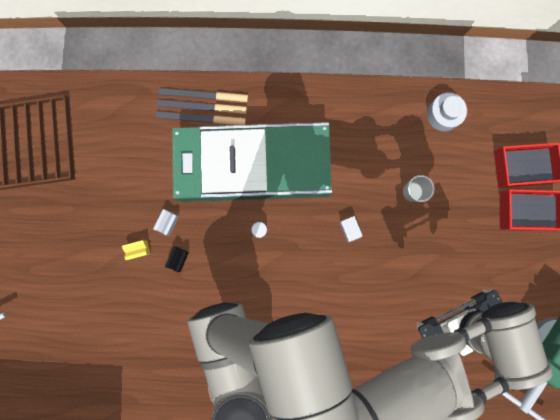

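View pics/scene0.png

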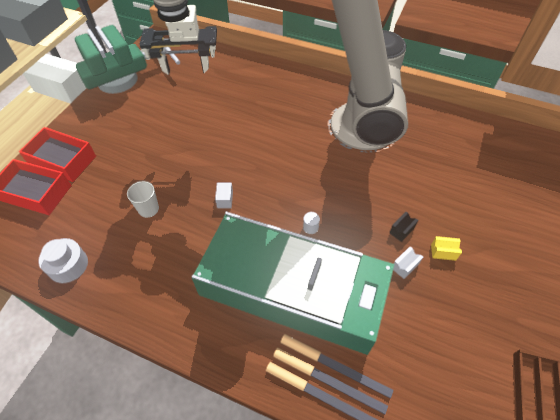

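Candidates in the top picture are silver grooved (165,222), yellow (135,250), black (177,259) and plain silver (351,228). The steel one with the groove at (165,222) fits the description. I'll check it in a close crop and measure its yaw and the chest's.

```bash
cat > h.py <<'E'
from cell import observe,cams,robot,models
import cv2,numpy as np
from scipy.spatial.transform import Rotation as R
def unproj(c,px,z,m=None):
    "pixels -> world points on plane z"
    m=m or cams.camera_model(c); K=np.array(m["camera_matrix"]); T=np.array(m["pose"])
    px=np.atleast_2d(np.array(px,float)); d=(px-K[:2,2])/[K[0,0],K[1,1]]; u=d.copy()
    for _ in range(20): u=d/(1+m["k1"]*(u**2).sum(1,keepdims=True))
    ray=np.c_[u,np.ones(len(u))]@T[:3,:3].T; return T[:3,3]+ray*((z-T[2,3])/ray[:,2])[:,None]
def to_tool(dxyz):
    "world shift -> jog shares at the present pose"
    o=observe(); return R.from_euler('xyz',o["tool_rot"]).inv().apply(dxyz)/0.4
def show():
    o=observe(); print("t",round(o["time"],2),"grasp",np.round(o["tool_pos"]+R.from_euler('xyz',o["tool_rot"]).apply([0,0,robot.grip_depth]),4),"rot",np.round(o["tool_rot"],4),"F",np.round(o["contact_force"],1),"open",round(o["opening"],4),"grip",round(o["grip_force"],1))
E
python3 - <<'E'
from h import *
im=cv2.imread("pics/top0.png")
crop=cv2.resize(im[195:275,110:210],None,fx=6,fy=6,interpolation=cv2.INTER_CUBIC); cv2.imwrite("pics/crop1.png",crop)
hsv=cv2.cvtColor(im,cv2.COLOR_BGR2HSV)
def rect(mask,z,name):
    cs,_=cv2.findContours(mask,cv2.RETR_EXTERNAL,cv2.CHAIN_APPROX_NONE)
    c=max(cs,key=cv2.contourArea); w=unproj("top",c[:,0],z)[:,:2]
    (cx,cy),(a,b),t=cv2.minAreaRect((w*1000).astype(np.float32)); print(name,cx,cy,a,b,t)
m=np.zeros(im.shape[:2],np.uint8); m[205:240,148:184]=1
v=((hsv[:,:,1]<70)&(hsv[:,:,2]>110)).astype(np.uint8)*m; rect(v,.04,"vee")
m[:]=0; m[145:180,177:197]=1
rect(((hsv[:,:,1]<70)&(hsv[:,:,2]>110)).astype(np.uint8)*m,.094,"slot")
g=((hsv[:,:,0]>60)&(hsv[:,:,0]<95)&(hsv[:,:,1]>90)).astype(np.uint8); m[:]=0; m[115:206,168:336]=1
rect(g*m,.096,"green")
cs,_=cv2.findContours(g*m,cv2.RETR_EXTERNAL,cv2.CHAIN_APPROX_NONE)
m[:]=0; m[136:175,225:240]=1
rect((hsv[:,:,2]<90).astype(np.uint8)*m,.132,"handle")
show()
E
```

```text
vee 444.0943298339844 237.19680786132812 52.09843826293945 65.12185668945312 67.03141784667969
slot 602.4920654296875 173.0406951904297 57.20450973510742 26.892475128173828 2.3744001388549805
green 620.75390625 -122.2884521484375 169.8080596923828 165.03463745117188 3.233536720275879
handle 579.9808349609375 42.95289993286133 7.817689418792725 0.00010375677811680362 1.8117212057113647
t 1.0 grasp [ 0.2283 -0.4728  0.2456] rot [3.1415 0.     0.4498] F [ 0.3 -0.2 -0.3] open 0.0919 grip 0.0
```

View pics/crop1.png

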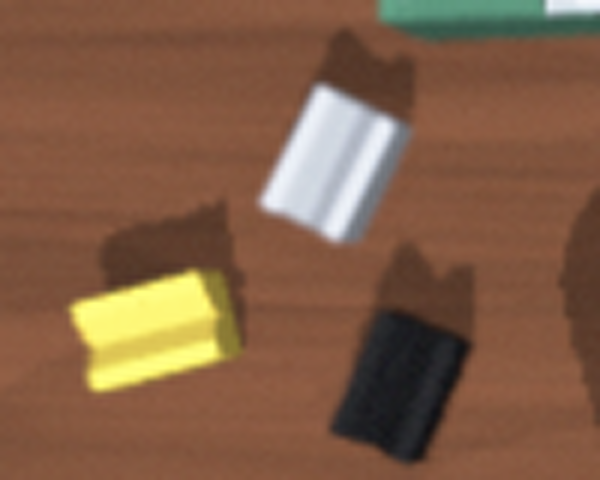

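The crop shows the silver grooved block at crop (337,162), i.e. top (166,222), with its long axis about -24° in world. That is the target. The chest yaw is about 2.4°. Moving towards the slot.

```bash
python3 -m jog '[[[0.77,-0.52,0],-0.37,1],[[0.77,-0.52,0],-0.37,1],[[0.77,-0.52,0],-0.37,1],[[0.77,-0.52,0],-0.37,1],[[0.77,-0.52,0],-0.37,1],[[0.77,-0.52,0],-0.37,1],[[0.77,-0.52,0],-0.37,1],[[0.77,-0.52,0],-0.37,1]]' 20; python3 -c "
from h import *
show(); g=observe()['tool_pos']; print(to_tool([.603-g[0],.1-g[1],0]))"
```

```text
time: 2.0
tool_pos: [0.4151, -0.1517, 0.4047]
tool_rot: [-3.141, 0.001, 1.612]
contact_force: [-0.5, 0.1, 0.8]
opening: 0.0163
grip_force: 0.0
t 2.0 grasp [ 0.4151 -0.1518  0.2455] rot [-3.1414e+00  5.0000e-04  1.6120e+00] F [-0.5  0.1  0.8] open 0.0163 grip 0.0
[ 6.09298191e-01  4.95163140e-01 -3.97108442e-04]
```

```bash
python3 -m jog '[[[0.61,0.495,0],0,1],[[0.61,0.495,0],0,1],[[0.61,0.495,0],0,1],[[0.61,0.495,0],0,1],[[0.61,0.495,0],0,1],[[0.61,0.495,0],0,1],[[0.61,0.495,0],0,1]]'; python3 - <<'E'
from h import *
show(); T=cams.camera_model("wrist")["pose"]; print(np.round(T,3))
im=cams.read_camera("wrist"); cv2.imwrite("pics/w1.png",im[:,:,::-1])
for c in("top","wrist"):
    if c=="top": cams.read_camera(c)
    for t in "slot hook_pad handle chest".split():
        for d in models.pinpoint(t,c)[:2]: print(c,t,np.round(d["position"],4),round(d["confidence"],2))
E
```

```text
time: 2.88
tool_pos: [0.6031, 0.0986, 0.4041]
tool_rot: [-3.14, 0.001, 1.609]
contact_force: [-0.0, -0.5, 0.3]
opening: 0.0007
grip_force: 0.0
t 2.88 grasp [0.6029 0.0985 0.2449] rot [-3.1403e+00  8.0000e-04  1.6095e+00] F [-0.  -0.5  0.3] open 0.0007 grip 0.0
[[ 0.999  0.038  0.01   0.601]
 [ 0.039 -0.96  -0.278  0.174]
 [-0.001  0.278 -0.96   0.385]
 [ 0.     0.     0.     1.   ]]
top slot [0.6017 0.1772 0.0961] 0.59
top slot [0.6054 0.1744 0.0901] 0.28
top hook_pad [0.6027 0.1735 0.0908] 0.65
top handle [ 0.4329 -0.0173 -0.002 ] 0.7
top handle [0.6098 0.0561 0.1337] 0.61
top chest [0.6054 0.0024 0.0021] 0.62
wrist slot [0.6044 0.1773 0.0955] 0.56
wrist hook_pad [0.6012 0.1735 0.0866] 0.56
wrist chest [0.6128 0.0055 0.0028] 0.73
```

View pics/w1.png

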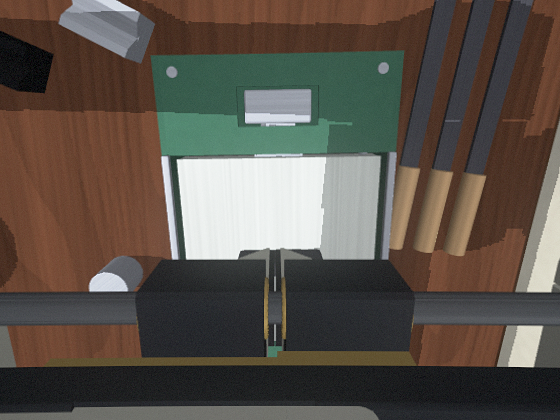

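The wrist picture shows the slot outline from (238,86) to (319,125), the strip's far edge from (152,55) to (404,51), and the door below.

```bash
python3 - <<'E'
from h import *
p=unproj("wrist",[(238,86),(318,86),(319,125),(237,125),(152,55),(404,51),(404,152),(160,156)],.096); print(np.round(p[:,:2],4),p[:4].mean(0))
d=p[5]-p[4];print(np.degrees(np.arctan2(d[1],d[0])),np.linalg.norm(d), (p[4]+p[5])/2)
g=observe()["tool_pos"]; s=p[:4].mean(0); print(to_tool([s[0]-g[0],s[1]-g[1],0])); show()
E
```

```text
[[0.5713 0.1916]
 [0.6333 0.1942]
 [0.6364 0.165 ]
 [0.5709 0.1623]
 [0.5063 0.2106]
 [0.6959 0.2212]
 [0.7071 0.1463]
 [0.5083 0.1349]] [0.60296463 0.17825344 0.096     ]
3.1890794968596876 0.18988941613542218 [0.60113811 0.21592902 0.096     ]
[ 1.95128380e-01  8.34379316e-03 -1.94592598e-05]
t 3.38 grasp [0.6029 0.1001 0.2457] rot [3.1413e+00 1.0000e-04 1.6117e+00] F [-0.7 -0.   0.1] open 0.0005 grip 0.0
```

```bash
python3 -m jog '[[[0.1935,0.0075,0],0,1],[[0.1935,0.0075,0],0,1],[[0.1935,0.0075,0.12],0,1],[[0.1935,0.0075,0.23],0,1],[[0.1935,0.0075,0.29],0,1],[[0.1935,0.0075,0.32],0,1],[[0.1935,0.0075,0.34],0,1],[[0.1935,0.0075,0.355],0,1],[[0.1935,0.0075,0.37],0,1],[[0.1935,0.0075,0.38],0,1],[[0.1935,0.0075,0.38],0,1],[[0.1935,0.0075,0.38],0,1]]'; python3 - <<'E'
from h import *
show(); im=cams.read_camera("top"); cv2.imwrite("pics/top1.png",im[:,:,::-1])
cams.read_camera("scene")
for c in("top","scene"):
  for t in "handle vee_block".split():
    for d in models.pinpoint(t,c)[:3]: print(c,t,np.round(d["position"],4),round(d["confidence"],2))
E
```

```text
time: 4.88
tool_pos: [0.6029, 0.1778, 0.2547]
tool_rot: [3.139, 0.0, 1.612]
contact_force: [-3.1, -0.9, 7.2]
opening: 0.0005
grip_force: 3.3
t 4.88 grasp [0.6033 0.1778 0.0955] rot [3.1394 0.     1.6123] F [-3.1 -0.9  7.2] open 0.0005 grip 3.3
top handle [0.6139 0.0285 0.1352] 0.77
top vee_block [ 0.3444  0.2067 -0.001 ] 0.39
scene handle [0.6102 0.0222 0.1318] 0.87
scene vee_block [ 0.3628  0.3269 -0.0044] 0.98
scene vee_block [ 4.448e-01  2.441e-01 -1.000e-04] 0.49
```

The door sprung ajar: the handle moved from y ≈ 0.053 to ≈ 0.025. Next I lift out and push the handle from its +y side.

```bash
python3 -m jog '[[[0,0,-0.1],0,1],[[0,0,-0.2],0,1],[[-0.14,0,-0.2],0,1],[[-0.28,0,-0.2],0,1],[[-0.28,0,-0.2],0,1],[[-0.28,0,-0.09],0,1],[[-0.28,0,-0.09],0,1],[[-0.31,0,-0.09],0,1],[[-0.35,0,-0.09],0,1],[[-0.39,0,-0.09],0,1],[[-0.43,0,-0.09],0,1]]'; python3 -m jog '[[[-0.05,0,0],0,1],[[-0.1,0,0],0,1],[[-0.15,0,0],0,1],[[-0.18,0,0],0,1],[[-0.2,0,0],0,1],[[-0.2,0,0],0,1]]'; python3 - <<'E'
from h import *
show(); im=cams.read_camera("top"); cv2.imwrite("pics/top2.png",im[:,:,::-1])
cams.read_camera("scene"); cams.read_camera("wrist")
for c in("top","scene","wrist"):
  for t in "handle bay".split():
    for d in models.pinpoint(t,c)[:2]: print(c,t,np.round(d["position"],4),round(d["confidence"],2))
E
```

```text
time: 6.55
tool_pos: [0.6101, 0.0048, 0.2895]
tool_rot: [3.14, 0.0, 1.612]
contact_force: [1.8, 2.0, 1.3]
opening: 0.0002
grip_force: 1.1
time: 7.3
tool_pos: [0.613, -0.0745, 0.2885]
tool_rot: [-3.141, 0.0, 1.612]
contact_force: [-0.5, 0.6, 0.3]
opening: 0.0001
grip_force: 0.0
t 7.3 grasp [ 0.6129 -0.0746  0.1293] rot [-3.1407e+00  4.0000e-04  1.6116e+00] F [-0.5  0.6  0.3] open 0.0001 grip 0.0
top bay [0.6059 0.0584 0.0327] 0.97
scene handle [ 0.6154 -0.0956  0.1353] 0.82
scene handle [ 4.384e-01 -2.700e-01 -4.000e-04] 0.66
scene bay [0.6121 0.0513 0.0335] 0.92
wrist handle [ 0.6186 -0.0944  0.1261] 0.67
wrist bay [0.6082 0.054  0.0331] 0.86
```

```bash
python3 -m jog '[[[-0.02,0,0],0,1],[[-0.03,0,0],0,1],[[-0.036,0,0],0,1],[[-0.036,0,0],0,1]]'; python3 - <<'E'
from h import *
show(); cams.read_camera("scene"); cams.read_camera("wrist")
for c in("scene","wrist"):
    for d in models.pinpoint("handle",c)[:1]: print(c,np.round(d["position"],4),round(d["confidence"],2))
E
```

```text
time: 8.25
tool_pos: [0.6137, -0.0887, 0.2887]
tool_rot: [-3.141, 0.0, 1.612]
contact_force: [1.0, 1.0, 0.0]
opening: 0.0003
grip_force: 0.0
t 8.25 grasp [ 0.6137 -0.0888  0.1295] rot [-3.1415e+00  4.0000e-04  1.6118e+00] F [1. 1. 0.] open 0.0003 grip 0.0
scene [0.611  0.0078 0.0013] 0.65
wrist [ 0.6208 -0.1074  0.1277] 0.75
```

```bash
python3 -m jog '[[[-0.008,0,0],0,1],[[-0.012,0,0],0,1],[[-0.012,0,0],0,1]]'; python3 - <<'E'
from h import *
show()
# rise to tcp z .40, go to view the vee block from y-offset
g=observe()["tool_pos"]; print(to_tool([.442-g[0],.19-g[1],0]))
E
```

```text
time: 8.82
tool_pos: [0.614, -0.0932, 0.2887]
tool_rot: [-3.142, 0.0, 1.612]
contact_force: [-0.1, -0.1, -0.2]
opening: 0.0006
grip_force: 0.1
t 8.82 grasp [ 0.614  -0.0933  0.1295] rot [-3.1415e+00  2.0000e-04  1.6120e+00] F [-0.1 -0.1 -0.2] open 0.0006 grip 0.1
[ 7.25227965e-01 -4.00348231e-01 -1.30814124e-04]
```

```bash
python3 -m jog '[[[0,0,-0.15],0,0.5],[[0.1,0,-0.28],0,0],[[0.77,-0.23,-0.28],-0.354,0],[[0.77,-0.23,-0.28],-0.354,0],[[0.77,-0.23,-0.28],-0.354,0],[[0.77,-0.23,-0.28],-0.354,0],[[0.77,-0.23,-0.28],-0.354,0],[[0.77,-0.23,-0.28],-0.354,0],[[0.77,-0.23,-0.28],-0.354,0],[[0.77,-0.23,-0.28],-0.354,0],[[0.77,-0.23,-0.28],-0.354,0]]'; python3 - <<'E'
from h import *
show(); im=cams.read_camera("wrist"); cv2.imwrite("pics/w2.png",im[:,:,::-1])
for d in models.pinpoint("vee_block","wrist")[:3]: print(np.round(d["position"],4),round(d["confidence"],2))
E
```

```text
time: 10.2
tool_pos: [0.5095, 0.2103, 0.4007]
tool_rot: [-3.141, 0.0, 2.721]
contact_force: [-0.6, -0.5, 0.3]
opening: 0.092
grip_force: 0.0
t 10.2 grasp [0.5096 0.2103 0.2415] rot [-3.1415e+00  1.0000e-04  2.7214e+00] F [-0.6 -0.5  0.3] open 0.092 grip 0.0
[0.4382 0.2449 0.0028] 0.93
[ 0.349   0.2087 -0.0027] 0.71
```

View pics/w2.png

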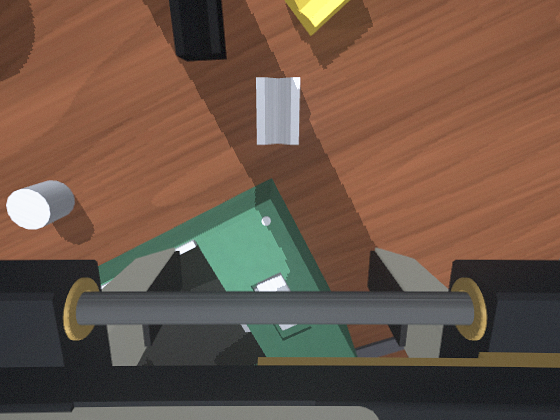

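The vee block is at (256–300, 78–145), its groove aligned with the tool x axis.

```bash
python3 - <<'E'
from h import *
p=unproj("wrist",[(256.5,78),(299.5,78),(299.5,145),(256,144)],.04); print(np.round(p,4))
a=(p[1]+p[0]-p[2]-p[3])/2; print(np.linalg.norm(a),np.linalg.norm(p[0]-p[1]),np.degrees(np.arctan2(a[1],a[0])),p.mean(0))
g=observe()["tool_pos"]; c=p.mean(0); print(to_tool([c[0]-g[0],c[1]-g[1],0])); show()
E
```

```text
[[0.4102 0.2375 0.04  ]
 [0.4261 0.2732 0.04  ]
 [0.4813 0.25   0.04  ]
 [0.4635 0.2123 0.04  ]]
0.05943597622338692 0.03903891948266865 155.93956028477115 [0.4452505  0.24325002 0.04      ]
[ 1.80176909e-01  9.62595480e-03 -9.92045280e-06]
t 10.3 grasp [0.5095 0.2104 0.2415] rot [-3.1415  0.      2.7223] F [-0.7 -1.5 -0.3] open 0.0916 grip 0.0
```

```bash
python3 -m jog '[[[0.18,0.0096,0],0,0],[[0.18,0.0096,0.15],0,0],[[0.18,0.0096,0.28],0,0],[[0.18,0.0096,0.38],0,0],[[0.18,0.0096,0.46],0,0],[[0.18,0.0096,0.51],0,0],[[0.18,0.0096,0.528],0,0],[[0.18,0.0096,0.528],0,0.5],[[0.18,0.0096,0.528],0,1],[[0.18,0.0096,0.528],0,1],[[0.18,0.0096,0.528],0,1],[[0.18,0.0096,0.528],0,1]]' 35; python3 -c "
from h import *
show()"
```

```text
time: 11.8
tool_pos: [0.4451, 0.2436, 0.1897]
tool_rot: [3.141, 0.0, 2.724]
contact_force: [-0.8, 0.5, 0.1]
opening: 0.0466
grip_force: 0.0
t 11.8 grasp [0.4451 0.2436 0.0305] rot [3.1413e+00 4.0000e-04 2.7243e+00] F [-0.8  0.5  0.1] open 0.0466 grip 0.0
```

```bash
python3 -m jog '[[[0,0,0],0,1],[[0,0,0],0,1],[[0,0,0],0,1],[[0,0,-0.02],0,1],[[0,0,-0.08],0,1],[[0,0,-0.2],0,1],[[0,0,-0.32],0,1],[[0,0,-0.38],0,1],[[0,0,-0.38],0,1]]'; python3 -c "
from h import *
show(); g=observe()['tool_pos']; print(to_tool([.609-g[0],.053-g[1],0]), (observe()['tool_rot'][2]-1.615)/np.pi)"
```

```text
time: 12.92
tool_pos: [0.4452, 0.2437, 0.3431]
tool_rot: [3.139, 0.003, 2.724]
contact_force: [0.1, -0.6, -3.8]
opening: 0.0399
grip_force: 35.0
t 12.93 grasp [0.4458 0.244  0.1839] rot [3.1387e+00 2.8000e-03 2.7244e+00] F [ 0.1 -0.6 -3.8] open 0.0399 grip 35.0
[-0.56763194 -0.26995917  0.00081168] 0.353121763441488
```

```bash
python3 -m jog '[[[-0.06,-0.03,0],0.05,1],[[-0.16,-0.075,0],0.1,1],[[-0.26,-0.12,0],0.15,1],[[-0.36,-0.17,0],0.2,1],[[-0.45,-0.21,0],0.25,1],[[-0.52,-0.25,0],0.3,1],[[-0.568,-0.27,0],0.353,1],[[-0.568,-0.27,0],0.353,1],[[-0.568,-0.27,0],0.353,1],[[-0.568,-0.27,0],0.353,1]]'; python3 - <<'E'
from h import *
show(); im=cams.read_camera("wrist"); cv2.imwrite("pics/w3.png",im[:,:,::-1])
show()
E
```

```text
time: 14.18
tool_pos: [0.6084, 0.0536, 0.341]
tool_rot: [-3.14, -0.0, 1.618]
contact_force: [0.2, 0.2, -4.8]
opening: 0.0397
grip_force: 35.0
t 14.18 grasp [0.6082 0.0536 0.1818] rot [-3.1404e+00 -2.0000e-04  1.6178e+00] F [ 0.2  0.2 -4.8] open 0.0397 grip 35.0
t 14.22 grasp [0.6084 0.0536 0.1821] rot [-3.1409e+00 -1.0000e-04  1.6175e+00] F [ 0.   0.5 -5.2] open 0.0396 grip 35.0
```

View pics/w3.png

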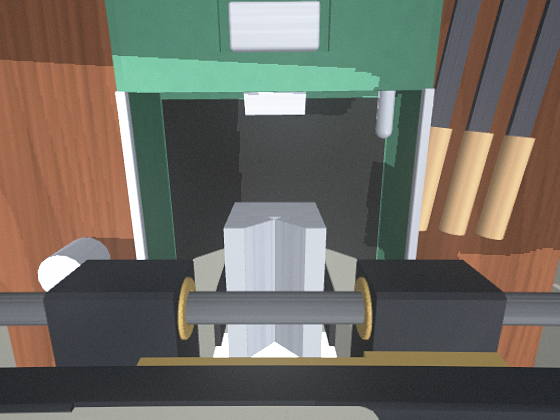

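The block hangs centred over the opening, with the hook ramp (275,103) and the pin (385,115) clear of it. Lowering.

```bash
python3 -m jog '[[[0,0,0.05],0,1],[[0,0,0.12],0,1],[[0,0,0.19],0,1],[[0,0,0.24],0,1],[[0,0,0.27],0,1],[[0,0,0.285],0,1],[[0,0,0.292],0,1],[[0,0,0.297],0,1],[[0,0,0.297],0,1],[[0,0,0.297],0,1]]'; python3 -c "
from h import *
show()"
```

```text
time: 15.48
tool_pos: [0.6091, 0.0527, 0.2231]
tool_rot: [3.141, 0.0, 1.615]
contact_force: [0.8, -0.2, -3.9]
opening: 0.04
grip_force: 35.0
t 15.47 grasp [0.6092 0.0527 0.0639] rot [3.1409e+00 1.0000e-04 1.6152e+00] F [ 0.8 -0.2 -3.9] open 0.04 grip 35.0
```

```bash
python3 -m jog '[[[0,0,0.003],0,1],[[0,0,0.006],0,1],[[0,0,0.009],0,1],[[0,0,0.009],0,1],[[0,0,0.009],0,1]]'; python3 -c "
from h import *
show()"
```

```text
time: 16.1
tool_pos: [0.6089, 0.0527, 0.2196]
tool_rot: [3.141, 0.0, 1.615]
contact_force: [-2.6, -0.7, 3.6]
opening: 0.0396
grip_force: 35.0
t 16.1 grasp [0.609  0.0527 0.0604] rot [3.1413e+00 2.0000e-04 1.6154e+00] F [-2.6 -0.7  3.6] open 0.0396 grip 35.0
```

Floor contact felt; releasing and lifting clear.

```bash
python3 -m jog '[[[0,0,0],0,0.5],[[0,0,0],0,0.3],[[0,0,0],0,0.2],[[0,0,0],0,0.2],[[0,0,0],0,0.2],[[0,0,0],0,0.2]]'; python3 -m jog '[[[0,0,-0.03],0,0.2],[[0,0,-0.1],0,0.2],[[0,0,-0.2],0,0.2],[[0,0,-0.33],0,0.2],[[0,0,-0.33],0,0.2]]'; python3 - <<'E'
from h import *
show(); im=cams.read_camera("wrist"); cv2.imwrite("pics/w4.png",im[:,:,::-1]); cams.read_camera("top")
for c in("wrist","top"):
  for t in("vee_block","handle"):
    for d in models.pinpoint(t,c)[:2]: print(c,t,np.round(d["position"],4),round(d["confidence"],2))
E
```

```text
time: 16.85
tool_pos: [0.609, 0.0527, 0.2191]
tool_rot: [3.142, 0.0, 1.615]
contact_force: [-0.9, -0.4, -0.2]
opening: 0.0734
grip_force: 0.0
time: 17.48
tool_pos: [0.6097, 0.0528, 0.3569]
tool_rot: [3.131, 0.001, 1.615]
contact_force: [-0.2, 1.2, -0.5]
opening: 0.0737
grip_force: 0.0
t 17.48 grasp [0.6114 0.0527 0.1977] rot [3.1311e+00 9.0000e-04 1.6154e+00] F [-0.2  1.2 -0.5] open 0.0737 grip 0.0
wrist vee_block [0.6052 0.0582 0.032 ] 0.69
wrist vee_block [0.6049 0.1767 0.0962] 0.16
top vee_block [ 0.3671  0.3267 -0.0035] 0.72
top vee_block [0.6049 0.0517 0.0292] 0.6
top handle [ 0.6189 -0.1099  0.1335] 0.76
top handle [ 0.4328 -0.2737 -0.0035] 0.44
```

View pics/w4.png

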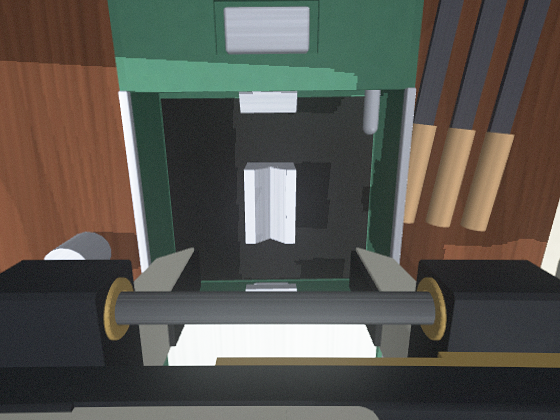

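The block stands groove up on the floor at about (270,203), and the door is fully open. Next I go behind the handle and push it shut.

```bash
python3 -m jog '[[[-0.15,0,0],0,1],[[-0.3,0,0],0,1],[[-0.45,0,0],0,1],[[-0.49,0,0],0,1],[[-0.49,0,0],0,1],[[-0.49,0,0],0,1],[[-0.49,0,0.09],0,1],[[-0.49,0,0.15],0,1],[[-0.49,0,0.16],0,1],[[-0.49,0,0.16],0,1]]'; python3 -c "
from h import *
show()"
```

```text
time: 19.02
tool_pos: [0.6181, -0.142, 0.2878]
tool_rot: [3.141, 0.0, 1.617]
contact_force: [-0.5, 0.5, -0.2]
opening: 0.0003
grip_force: 0.0
t 19.02 grasp [ 0.6182 -0.142   0.1286] rot [3.1409e+00 2.0000e-04 1.6168e+00] F [-0.5  0.5 -0.2] open 0.0003 grip 0.0
```

```bash
python3 -m jog '[[[0.03,0,0],0,1],[[0.08,0,0],0,1],[[0.13,0,0],0,1],[[0.18,0,0],0,1],[[0.23,0,0],0,1],[[0.28,0,0],0,1],[[0.33,0,0],0,1],[[0.37,0,0],0,1],[[0.37,0,0],0,1]]'; python3 -c "
from h import *
show()"; python3 -m jog '[[[0.02,0,0],0,1],[[0.035,0,0],0,1],[[0.05,0,0],0,1],[[0.06,0,0],0,1],[[0.07,0,0],0,1],[[0.075,0,0],0,1],[[0.075,0,0],0,1]]'; python3 - <<'E'
from h import *
show(); cams.read_camera("top"); cams.read_camera("wrist"); cams.read_camera("scene")
for c in("wrist","top","scene"):
    for d in models.pinpoint("handle",c)[:2]: print(c,np.round(d["position"],4),round(d["confidence"],2))
E
```

```text
time: 20.15
tool_pos: [0.611, 0.0064, 0.2869]
tool_rot: [-3.141, -0.001, 1.617]
contact_force: [0.7, -0.3, -0.1]
opening: 0.0003
grip_force: 0.0
t 20.15 grasp [0.611  0.0065 0.1277] rot [-3.1413e+00 -8.0000e-04  1.6170e+00] F [ 0.7 -0.3 -0.1] open 0.0003 grip 0.0
time: 21.02
tool_pos: [0.6098, 0.0333, 0.2869]
tool_rot: [-3.141, 0.002, 1.614]
contact_force: [-1.4, -5.2, 0.3]
opening: 0.0004
grip_force: 2.9
t 21.02 grasp [0.6097 0.033  0.1277] rot [-3.1409e+00  2.1000e-03  1.6142e+00] F [-1.4 -5.2  0.3] open 0.0004 grip 2.9
wrist [0.6122 0.0481 0.1288] 0.57
top [0.6078 0.0506 0.1325] 0.69
scene [0.6073 0.0471 0.1337] 0.56
```

```bash
for i in 1; do python3 -m jog '[[[0.006,0,0],0,1],[[0.012,0,0],0,1],[[0.012,0,0],0,1]]'; done; python3 -m jog '[[[0.005,0,0],0,1],[[0.01,0,0],0,1],[[0.01,0,0],0,1]]'
```

```text
time: 21.7
tool_pos: [0.6095, 0.0389, 0.2869]
tool_rot: [-3.141, 0.001, 1.615]
contact_force: [-1.3, -4.8, 0.4]
opening: 0.0004
grip_force: 2.4
time: 22.08
tool_pos: [0.6094, 0.0409, 0.287]
tool_rot: [-3.141, 0.005, 1.615]
contact_force: [-2.2, -14.6, 0.4]
opening: 0.0
grip_force: 7.5
```

```bash
python3 -m jog '[[[0.004,0,0],0,1],[[0.008,0,0],0,1],[[0.008,0,0],0,1]]'; python3 - <<'E'
from h import *
show(); cams.read_camera("top"); cams.read_camera("scene")
for c in("top","scene"):
  for t in("handle","hook_pad"):
    for d in models.pinpoint(t,c)[:1]: print(c,t,np.round(d["position"],4),round(d["confidence"],2))
E
```

```text
time: 22.45
tool_pos: [0.6095, 0.0418, 0.287]
tool_rot: [-3.14, 0.01, 1.615]
contact_force: [-1.9, -26.9, 0.1]
opening: 0.0005
grip_force: 13.1
t 22.45 grasp [0.6093 0.0402 0.1278] rot [-3.1405  0.0097  1.6145] F [ -1.9 -26.9   0.1] open 0.0005 grip 13.1
scene handle [0.6079 0.0541 0.1331] 0.95
scene hook_pad [0.6044 0.1728 0.0885] 0.8
```

Hard stop reached at the expected place. Backing off to see whether the door stays.

```bash
python3 -m jog '[[[-0.02,0,0],0,1],[[-0.03,0,0],0,1],[[-0.05,0,0],0,1],[[-0.05,0,0],0,1]]'; python3 -m jog '[[[-0.05,0,-0.1],0,1],[[-0.2,0,-0.3],0,1],[[-0.4,0,-0.4],0,1],[[-0.4,0,-0.4],0,1],[[-0.4,0,-0.4],0,1],[[-0.4,0,-0.4],0,1],[[-0.4,0,-0.4],0,1]]'; python3 - <<'E'
from h import *
show(); im=cams.read_camera("top"); cv2.imwrite("pics/top3.png",cv2.resize(im[110:280,110:380,::-1],None,fx=2.9,fy=2.9,interpolation=cv2.INTER_CUBIC)); cams.read_camera("scene")
for c in("top","scene"):
  for t in("handle","hook_pad","slot","round_bar"):
    for d in models.pinpoint(t,c)[:2]: print(c,t,np.round(d["position"],4),round(d["confidence"],2))
E
```

```text
time: 23.25
tool_pos: [0.6102, 0.0267, 0.2872]
tool_rot: [3.141, -0.0, 1.615]
contact_force: [1.5, 0.0, -0.8]
opening: 0.0004
grip_force: 0.0
time: 24.12
tool_pos: [0.6173, -0.1316, 0.4459]
tool_rot: [-3.139, -0.001, 1.617]
contact_force: [0.5, -0.5, -0.4]
opening: 0.0007
grip_force: 0.0
t 24.12 grasp [ 0.6169 -0.1314  0.2867] rot [-3.1395e+00 -1.3000e-03  1.6171e+00] F [ 0.5 -0.5 -0.4] open 0.0007 grip 0.0
top handle [0.6113 0.0558 0.1327] 0.71
top hook_pad [0.6055 0.1725 0.0941] 0.64
top slot [0.6027 0.1719 0.095 ] 0.96
scene handle [0.6066 0.0494 0.1317] 0.82
scene hook_pad [0.6046 0.1728 0.0903] 0.68
scene slot [0.6062 0.1764 0.0957] 0.97
scene round_bar [ 0.4247 -0.0173  0.    ] 0.87
```

View pics/top3.png

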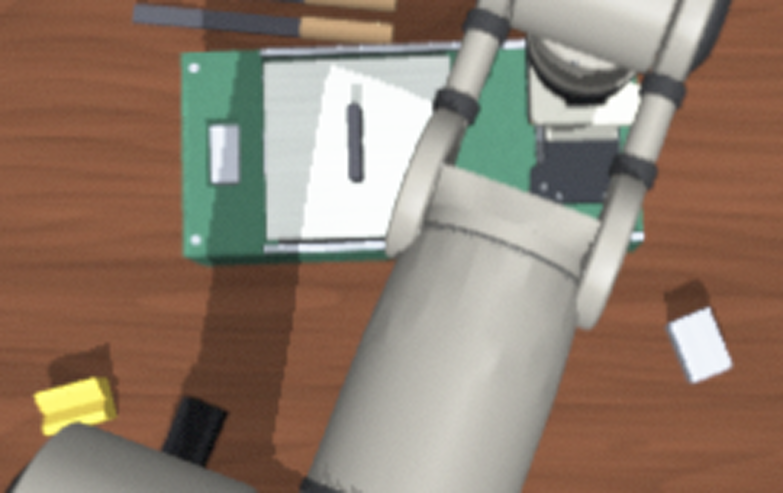

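The picture shows the door shut, with the handle at top pixel (232,159), where it was at the start. The door did not follow the fingers back, and the hook pad is up at z ≈ 0.09. Handing in.

```bash
python3 -c "
from cell import robot
print(robot.hand_in())"
```

```text
the job is handed in; nothing more can be done
None
```

The vee block is standing groove up on the chest floor, the door is shut and held by the hook, and the job is handed in, though the hand-in gave no verdict; the plain block and tin were never approached, and the round bar checked unmoved.

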